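# Slide the lid off the sloped pen case and set out two pens

## Robot

A 6-joint arm with a two-finger parallel gripper is mounted at the origin on a cart in front of the work surface, level with it; the furniture and walls round the work are solid. World frame = base frame: x ahead of the robot, y to its left, z up, the work surface at z = 0. Lengths are in m, angles in rad, forces in N, time in s.
With the tool pointing down it reaches from about 0.3 to 0.875 m from the base axis. Payload 6.4 kg.
Tool frame: the origin (TCP) lies on the centre line of the jaws, within the pads' length; the fingertips stand 25 mm ahead of it and the grasp point (between the pads) lies 6 mm ahead of it; z points along the fingers, y is the line along which they close (so a half turn about z gives the same grasp; the last joint's range is limited). The gripper opens to 85 mm and grips with 20 to 120 N. Pads are 22 mm wide; open, the fingers measure 114 mm over their backs; the gripper's body (76 mm by 85 mm) begins 54 mm behind the grasp point. The pads swing forward as they close: fully open they stand 13 mm farther back than shut.
Start: joints at [1.122, 0.181, 1.607, -0, 1.354, -0.206], TCP at [0.138, 0.558, 0.256] pointing down, gripper open.
Joint ranges: [-2.99, 2.99], [-0.89, 2.07], [0.3, 2.58], [-1.14, 4.28], [0, 2.63], [-3.12, 3.12]. Speed limits (rad/s): [2.57, 2.57, 3.01, 3.14, 3.14, 3.14].

## Interface

Orientations are given as a unit quaternion [w, x, y, z].
In Python, from bench import get_obs, camera, hand_in, spot_in gives the robot as it stands.
- The arm moves only by the shell command python3 -m jog 'ROWS'. ROWS is JSON, one flat list of numbers, 7 for each row, row after row: the shift along the tool's x, y, z in m, then the turn, a rotation vector about the tool's x, y, z in rad, then the closure, from 0 (fully open) to 1 (shut). A call has 1 to 20 rows; each row is the pose to reach, as a shift and turn from the pose commanded when the call began, along the tool's axes at that moment; what a row does not reach only later rows make up. A row lasts 1/8 s, in which the tool goes at most 62.5 mm and 10.7 degrees, less where a joint would pass 70% of its speed; a pose out of reach is approached as far as the arm can. A call with a gripper value outside its range is refused whole. The fingers move at their own pace and stop on an object; the grip force is fixed at half the most. Time passes only in rows, so rows that repeat a pose let the fingers close. It gives the time, the measured TCP pose, the force, the opening and the grip force at its end, in the units of the state.
- get_obs(): the state, without advancing time (a new reading comes with each control period).
- camera(name): name is "side" or "top" or "wrist"; returns a dict with "frame" (384x512x3 uint8, red, green, blue), "mtx" (3x3 intrinsics, pixels), "distortion" ([k1, k2, p1, p2, k3] as OpenCV has them; the pictures are not rectified), "extrinsics" (4x4, takes a point from camera to world coordinates). Camera axes: x right, y up, looking along -z (the intrinsics and any distortion apply to the point x, -y, -z); pixel columns grow to the right and rows downward; lengths in m; the calibration is good to about 2 mm. A picture is of the moment at which its call begins. There is no depth.
- hand_in(): hands the job in; it is judged then, once.
Trained networks look in a picture, given as the dict that the camera call returned (one of the last four; its "shot" number tells which), for a name from the list of things; names that differ only in an ending like _2 or _b are one class to them, and where a whole thing is asked for, a point or a joint stands for the part that bears it (a point fixed in the world has none). Each returns a list of dicts, best first, with "confidence" (0 to 1); they miss things now and then, are a little off and sometimes report something else, mostly with a low value. They report only what shows in the picture. A call takes as long as a camera call.
- spot_in(picture, name): "xyz" ([x, y, z] in m, in world coordinates, good to about 4 mm: the middle of the surface that is visible of it).
The state is a dict: "time_s": time; "q": joint angles; "dq": joint speeds; "joint_efforts": joint torques, N m; "eef_pos": TCP position; "eef_rot": TCP orientation; "wrist_force": force on the tool from outside, world axes, zero at the start; "torque": the same for the moment, N m; "opening": opening from 0.0 (shut) to 1.0 (fully open); "grasp_force": force on a finger pad.
Only numpy, scipy, OpenCV 4.12 (cv2) and the standard library are available. Lean on these libraries where they do the work, as an engineer would, in place of code of your own. Each camera call takes 0.05 s, during which the arm holds its last target. There are 200 camera calls.

## Task

Slide the lid of the sloped wooden pen case along its grooves, out at the open end, until it is clear, and lay it flat, handle up, in the middle of the cork mat. Then lift out the red and the blue felt pen, in either order, and lay both flat in the green tray. Leave the black pen in its cradle, set things down rather than dropping them, and do not disturb the tape roll, side cutters and pencil cup nearby.

Things in the scene. Friction and masses are not known exactly. Their poses are not given: they have to be found in the camera images.
- case: Pale wooden pen case on a dark stand, fixed on the worktop; origin on the worktop under its middle, z up. Its box is tilted 30 degrees about y and rises towards +x: up the slope u = (0.866, 0, 0.5), outward normal w = (-0.5, 0, 0.866) in the case frame. Box outside: 180 along u, 172 along y, 45 along w. End at +y closed, full height; end at -y open for the lid (end wall only 32 high).
- case_floor (a point): Middle of the underside of the tilted box floor, 58 mm above the case origin; axes as the case's (not tilted). From here, along u, y and w: floor 5 thick; inner end faces y = +-80; three pen cradles at y = -44, 0, +44; pens lie along u on two bars at u = +-45 (14 wide, top w 11) between guides 16 apart, up to w 18. Between the bars fingers have room down to w 5.
- case_mouth (a point): Middle of the open end (case frame y = -86 mm), at the height of the lid's underside, w 34. The two lid grooves run level along the case's y at u = +-76 to +-84, w 34 to 41, under 4 mm rails; between the rails is an opening 152 wide. The lid leaves towards the case's -y.
- lid: Loose wooden slide lid: plate 164 (x) x 168 (y) x 5 mm, dark handle ridge on its middle, 16 (x) x 70 (y), top 31 above the underside; about 160 g. Origin: middle of the underside, z out through the handle. Starts in the grooves (2 mm play), closed or up to 20 mm ajar, tilted with the case. Clear once its origin is beyond y = -170 mm in the case frame. Grip the ridge across its 16 mm (x).
- lid_ridge (a point): Middle of the top of the lid's handle ridge, 31 mm above the lid's underside.
- red_pen: Red and light grey capped felt pen, 137 mm long, 12 to 13 thick, about 20 g. Origin: middle of its length, on its underside (the pen's axis lies 7 mm higher); x along the pen, from the thicker red cap end to the grey end; z square to the case floor while in the case. Starts in any one of the three cradles, +x up the slope, underside at w 11.
- blue_pen: Blue and light grey capped felt pen, 137 mm long, 12 to 13 thick, about 20 g. Origin: middle of its length, on its underside (the pen's axis lies 7 mm higher); x along the pen, from the thicker blue cap end to the grey end; z square to the case floor while in the case. Starts in any one of the three cradles, +x up the slope, underside at w 11.
- black_pen: All-black capped felt pen, 137 mm long, 12 to 13 thick, about 20 g. It is to stay in the case. Origin: middle of its length, on its underside (the pen's axis lies 7 mm higher); x along the pen, from the thicker cap end to the other end; z square to the case floor while in the case. Starts in any one of the three cradles, +x up the slope, underside at w 11.
- mat: Square cork mat, 210 x 210 x 3 mm, fixed on the worktop to the right of the case. Origin at the middle of its underside.
- tray: Shallow open green tray, 190 (x) x 150 (y) x 16 mm outside, walls and floor 4 thick, fixed on the worktop to the left of the case. Origin at the middle of its underside. A pen lies in it along x.
- tape: Roll of masking tape lying flat, 94 across, 25 high; bystander. Origin under its middle.
- cutters: Side cutters with red handles lying flat, 157 x 58 x 14 mm; bystander. Origin under the middle.
- pencil_cup: White cup of coloured pencils, 75 across, 151 high; bystander. Origin under its middle.

How it is judged:
By the outcome, as a careful person would: the job done as asked, in the order asked, and still so for the second after the job is handed in, with the robot touching nothing.
It also fails if it takes over 72 s, if anything falls off the work surface, if the arm or the gripper's body presses on something with over 40 N, if the wrist force passes 120 N, or if a joint passes its speed limit or range.

## Working session

There is one attempt and no reset: what is moved stays moved. The work goes in short steps, Python scripts to look and compute and a shell command to move; the robot and the scene stay as the last step left them, time stands still between calls to the robot, and variables do not carry over. Pictures are saved under pics/ and viewed, at most 13 in all, crops included, and the job is handed in when it is done.

```bash
mkdir -p pics; ls; python3 - <<'E'
from bench import *
import cv2,numpy as np
o=get_obs();print({k:np.round(v,3).tolist() for k,v in o.items()})
for n in ["top","side"]:
    p=camera(n);cv2.imwrite(f"pics/{n}0.png",p["frame"][:,:,::-1])
    print(n,np.round(p["mtx"],1).tolist(),np.round(p["distortion"],3),np.round(p["extrinsics"],3).tolist())
    for t in ["case","lid","lid_ridge","mat","tray","tape","cutters","pencil_cup","red_pen","blue_pen","case_mouth"]:
        print(t,[(np.round(r["xyz"],3).tolist(),round(r["confidence"],2)) for r in spot_in(p,t)[:2]])
E
```

```text
pics
{'time_s': 0.0, 'q': [1.122, 0.182, 1.608, -0.0, 1.354, -0.206], 'dq': [0.0, -0.0, 0.001, 0.0, 0.001, 0.0], 'joint_efforts': [0.002, -44.486, -35.135, -0.0, 0.009, 0.0], 'eef_pos': [0.138, 0.558, 0.255], 'eef_rot': [-0.0, 0.121, 0.993, -0.001], 'wrist_force': [-0.282, 0.82, 0.116], 'torque': [0.007, -0.017, 0.046], 'grasp_force': 0.0, 'opening': 1.006}
top [[470.2, 0.0, 261.3], [0.0, 470.2, 191.7], [0.0, 0.0, 1.0]] [0.053 0.    0.    0.    0.   ] [[0.027, 0.988, -0.153, 0.366], [-1.0, 0.028, 0.008, 0.067], [0.013, 0.153, 0.988, 1.424], [0.0, 0.0, 0.0, 1.0]]
case [([0.548, 0.12, 0.103], 0.72)]
lid [([0.482, 0.049, 0.097], 0.91)]
lid_ridge [([0.487, 0.054, 0.094], 0.9)]
mat [([0.518, -0.247, 0.002], 0.7), ([0.722, 0.038, 0.01], 0.5)]
tray [([0.49, 0.376, 0.003], 0.7), ([0.545, 0.115, 0.104], 0.68)]
tape [([0.708, -0.137, 0.025], 0.82), ([0.704, 0.231, 0.099], 0.57)]
cutters [([0.721, 0.04, 0.012], 0.69), ([0.546, 0.114, 0.103], 0.51)]
pencil_cup [([0.704, 0.234, 0.1], 0.6)]
red_pen []
blue_pen []
case_mouth [([0.55, 0.116, 0.098], 0.84)]
side [[455.2, 0.0, 253.2], [0.0, 455.2, 182.4], [0.0, 0.0, 1.0]] [-0.177  0.     0.     0.     0.   ] [[-0.937, 0.214, -0.275, 0.199], [-0.348, -0.537, 0.768, 1.133], [0.017, 0.816, 0.578, 0.918], [0.0, 0.0, 0.0, 1.0]]
case [([0.523, 0.157, 0.058], 0.82)]
lid [([0.488, 0.065, 0.097], 0.61)]
lid_ridge [([0.48, 0.066, 0.093], 0.57)]
mat [([0.504, -0.261, -0.004], 0.9)]
tray [([0.487, 0.374, 0.003], 0.89)]
tape [([0.709, -0.13, 0.017], 0.92)]
cutters [([0.716, 0.052, 0.011], 0.57)]
pencil_cup [([0.691, 0.257, 0.087], 0.71), ([0.504, -0.263, -0.002], 0.22)]
red_pen [([0.504, 0.122, 0.074], 0.7)]
blue_pen [([0.719, 0.053, 0.012], 0.3), ([0.504, 0.122, 0.075], 0.26)]
case_mouth [([0.525, 0.151, 0.057], 0.61)]
```

View pics/top0.png

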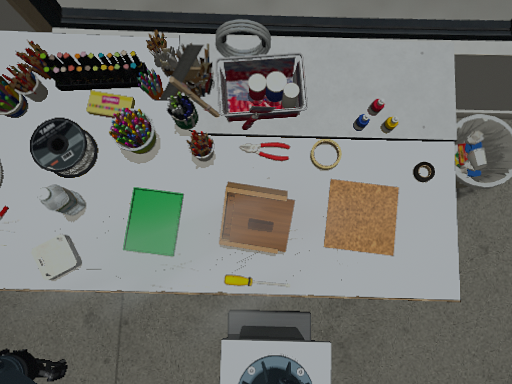

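View pics/side0.png

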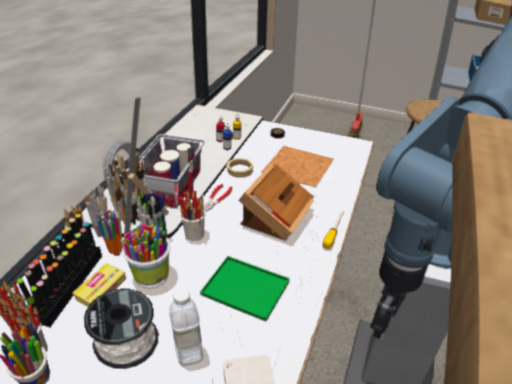

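```bash
cat > h.py <<'E'
from bench import *
import cv2,numpy as np
from scipy.spatial.transform import Rotation as R
def ray(p,uv):
    n=cv2.undistortPoints(np.array(uv,float).reshape(-1,1,2),p["mtx"],p["distortion"]).reshape(-1,2)
    E=p["extrinsics"];d=np.c_[n[:,0],-n[:,1],-np.ones(len(n))]@E[:3,:3].T
    return E[:3,3],d
def atz(p,uv,z):
    c,d=ray(p,uv);z=np.broadcast_to(z,len(d))
    return c+d*((z-c[2])/d[:,2])[:,None]
def proj(p,X):
    E=p["extrinsics"];c=(np.atleast_2d(X)-E[:3,3])@E[:3,:3]
    return cv2.projectPoints(c*[1,-1,-1],np.zeros(3),np.zeros(3),p["mtx"],p["distortion"])[0].reshape(-1,2)
def tool():
    o=get_obs();q=o["eef_rot"];return np.array(o["eef_pos"]),R.from_quat([q[1],q[2],q[3],q[0]])
def casepts(o,yaw,uyw):   # case origin, yaw; points (u,y,w) from case_floor in mm
    a=np.atleast_2d(uyw)/1e3;c,s=3**.5/2,.5
    l=np.c_[a[:,0]*c-a[:,2]*s,a[:,1],.058+a[:,0]*s+a[:,2]*c]
    return R.from_euler('z',yaw).apply(l)+[o[0],o[1],0]
def rel(pos,rot,shift_only=False):
    p,r=tool();return np.round(r.inv().apply(np.array(pos)-p),4),np.round((r.inv()*rot).as_rotvec(),4)
E
python3 - <<'E'
from h import *
p=camera("top");f=p["frame"].astype(int);r,g,b=f[...,0],f[...,1],f[...,2]
for n,m,z in [("tray",(g>r+50)&(g>b+50),.014),("mat",(r>b+50)&(r>150)&(g>80)&(g<180),.003)]:
    m=m.astype(np.uint8);k,l,s,c=cv2.connectedComponentsWithStats(m)
    m0=np.zeros_like(m);m0[170:265,115:190] =1
    if n=="mat":m0[:]=0;m0[170:265,315:410]=1
    m=cv2.morphologyEx(m*m0,cv2.MORPH_OPEN,np.ones((3,3)));m=cv2.morphologyEx(m,cv2.MORPH_CLOSE,np.ones((5,5)))
    w=atz(p,np.argwhere(m)[:,::-1],z)[:,:2]
    rc=cv2.minAreaRect((w*1000).astype(np.float32));print(n,rc,m.sum())
im=cv2.resize(p["frame"][170:270,205:310],None,fx=6,fy=6,interpolation=cv2.INTER_CUBIC)
cv2.imwrite("pics/c.png",im[:,:,::-1])
E
```

```text
tray ((516.2747192382812, 370.483642578125), (143.42657470703125, 118.7844467163086), 84.62828826904297) 1662
mat ((516.3113403320312, -244.75534057617188), (196.72315979003906, 199.5769500732422), 85.28889465332031) 762
```

View pics/c.png

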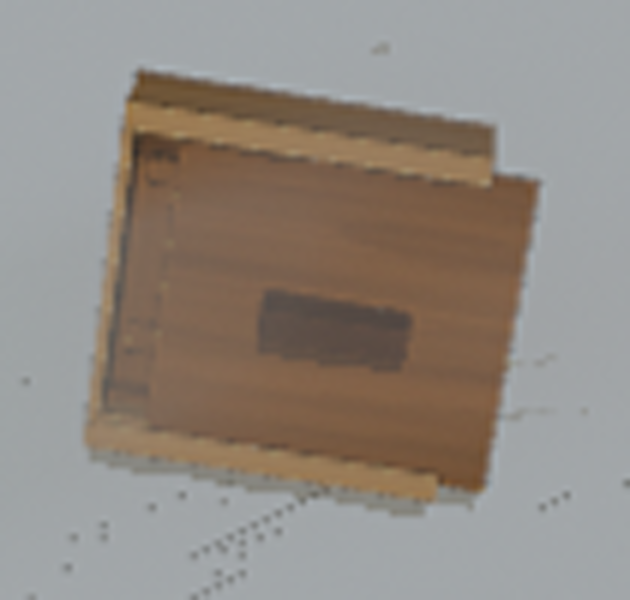

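```bash
python3 - <<'E'
from h import *
from scipy.optimize import least_squares
p=camera("top")
A=np.array([[90,86,45],[90,-86,45],[76,-86,45],[-90,86,45],[-90,-86,45],[-76,-86,45]])
U=np.array([[132,101],[493,155],[491,185],[89,450],[435,500],[437,475]])/6+[205,170]-.5
s=least_squares(lambda x:(proj(p,casepts(x[:2],x[2],A))-U).ravel(),[.52,.07,0])
print(s.x,np.round(s.fun.reshape(-1,2),1).tolist())
# lid: ridge top corners
x=s.x
L=np.array([[262,291],[412,313],[405,369],[258,352]])/6+[205,170]-.5
# solve lid offset d: ridge corners w=65
RD=lambda d:np.array([[8,35-d,65],[8,-35-d,65]])
t=least_squares(lambda v:(proj(p,casepts(x[:2],x[2],RD(v[0]*1e3)))-L[:2]).ravel(),[.015]);print(t.x,t.fun)
c,d=ray(p,[[538,180],[484,490]] ); 
E1=np.array([[538,180],[484,490]])/6+[205,170]-.5
t=least_squares(lambda v:(proj(p,casepts(x[:2],x[2],[[82,-84-v[0]*1e3,39],[-82,-84-v[0]*1e3,39]]))-E1).ravel(),[.015]);print(t.x,t.fun)
f=p["frame"].astype(int);r,g,b=f[...,0],f[...,1],f[...,2]
for n,m,z,box in [("tray",(g>r+30)&(g>b+30),.016,np.s_[180:262,115:192]),("mat",(r>b+25),.003,np.s_[170:265,315:410])]:
    m0=np.zeros(m.shape,np.uint8);m0[box]=m[box];m0=cv2.morphologyEx(m0,cv2.MORPH_CLOSE,np.ones((5,5)))
    w=atz(p,np.argwhere(m0)[:,::-1],z)[:,:2];print(n,cv2.minAreaRect((w*1000).astype(np.float32)),m0.sum())
E
```

```text
[ 0.51058038  0.0772279  -0.12477604] [[-1.0, -0.0], [0.5, 0.4], [0.0, 0.1], [-0.7, -0.6], [0.4, 0.1], [0.8, 0.0]]
[0.02384627] [-0.28248624  2.17077944 -0.40848793  2.32623269]
[0.02340244] [ 0.17975353 -0.72047931  0.00747892 -0.51696818]
tray ((486.8778381347656, 376.5142517089844), (149.76339721679688, 188.49862670898438), 83.9906234741211) 3191
mat ((518.4918212890625, -249.46096801757812), (208.91664123535156, 210.00558471679688), 84.50921630859375) 4753
```

```bash
cat >> h.py <<'E'
C=np.array([.5106,.0772]);YAW=-.1248
c3,s3=3**.5/2,.5
Rc=R.from_euler('z',YAW).as_matrix()
u=Rc@[c3,0,s3];w=Rc@[-s3,0,c3];yc=Rc@[0,1,0]
RL=R.from_matrix(np.c_[yc,u,-w])     # lid grasp
RP=R.from_matrix(np.c_[-u,yc,-w])    # pen grasp
E
python3 - <<'E'
from h import *
print(rel(casepts(C,YAW,[0,-23,180])[0],RL), casepts(C,YAW,[0,-23,180])[0])
E
```

```text
(array([-0.3904, -0.4108,  0.0424]), array([-0.4274, -0.3797,  1.417 ])) [0.41843701 0.06558175 0.21388457]
```

```bash
python3 -m jog '[-0.39,-0.411,0.042,-0.427,-0.38,1.417,0.4,-0.39,-0.411,0.042,-0.427,-0.38,1.417,0.4,-0.39,-0.411,0.042,-0.427,-0.38,1.417,0.4,-0.39,-0.411,0.042,-0.427,-0.38,1.417,0.4,-0.39,-0.411,0.042,-0.427,-0.38,1.417,0.4,-0.39,-0.411,0.042,-0.427,-0.38,1.417,0.4,-0.39,-0.411,0.042,-0.427,-0.38,1.417,0.4,-0.39,-0.411,0.042,-0.427,-0.38,1.417,0.4,-0.39,-0.411,0.042,-0.427,-0.38,1.417,0.4,-0.39,-0.411,0.042,-0.427,-0.38,1.417,0.4,-0.39,-0.411,0.042,-0.427,-0.38,1.417,0.4,-0.39,-0.411,0.042,-0.427,-0.38,1.417,0.4,-0.39,-0.411,0.042,-0.427,-0.38,1.417,0.4]'
python3 - <<'E'
from h import *
print(rel(casepts(C,YAW,[0,-23,180])[0],RL))
p=camera("wrist");f=p["frame"].copy()
P=[[0,-23,65],[8,12,65],[8,-58,65],[-8,12,65],[-8,-58,65],[76,-86,45],[-76,-86,45],[76,80,45],[-76,80,45]]
for q in proj(p,casepts(C,YAW,P)):
    print(np.round(q)); cv2.circle(f,tuple(int(v) for v in np.clip(q,-99,999)),3,(0,255,0),1)
cv2.imwrite("pics/w1.png",f[:,:,::-1])
for t in["lid_ridge","lid"]:print([(np.round(r["xyz"],3),r["confidence"]) for r in spot_in(p,t)[:1]])
print(casepts(C,YAW,[0,-23,65]))
E
```

```text
time_s: 2.92
eef_pos: [0.4175, 0.0674, 0.2143]
eef_rot: [0.194, 0.723, 0.641, 0.171]
wrist_force: [0.1, 0.9, 0.5]
opening: 0.602
grasp_force: 0.0
(array([-0.0017,  0.0008,  0.0009]), array([-0.0001, -0.0017,  0.0037]))
[258. 197.]
[270. 149.]
[268. 242.]
[246. 149.]
[247. 242.]
[349. 262.]
[165. 262.]
[368.  48.]
[149.  47.]
[(array([0.485, 0.068, 0.094]), 0.84)]
[(array([0.488, 0.069, 0.094]), 0.84)]
[[0.47548981 0.05842436 0.11429165]]
```

View pics/w1.png

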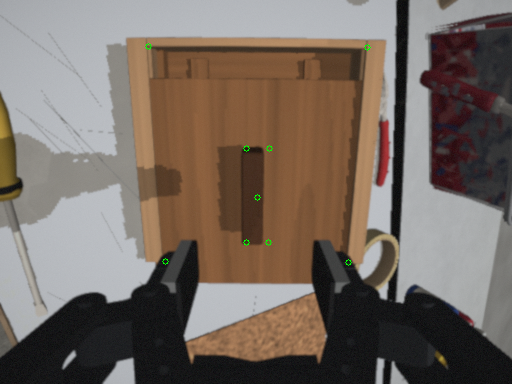

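```bash
python3 -m jog '[0,-0.003,0.05,0,0,0,0.4,0,-0.003,0.08,0,0,0,0.4,0,-0.003,0.1,0,0,0,0.4,0,-0.003,0.112,0,0,0,0.4,0,-0.003,0.112,0,0,0,0.4,0,-0.003,0.112,0,0,0,1,0,-0.003,0.112,0,0,0,1,0,-0.003,0.112,0,0,0,1,0,-0.003,0.112,0,0,0,1,0,-0.003,0.112,0,0,0,1,0,-0.003,0.112,0,0,0,1]'
python3 - <<'E'
from h import *
p,r=tool();print((np.array(p)-casepts(C,YAW,[0,0,0])[0])@np.c_[u,yc,w], get_obs()["torque"])
E
```

```text
time_s: 4.45
eef_pos: [0.4711, 0.0589, 0.1167]
eef_rot: [0.195, 0.724, 0.639, 0.172]
wrist_force: [-5.4, 1.2, 6.7]
opening: 0.174
grasp_force: 58.7
[-0.00265755 -0.02303211  0.06930626] [ 0.23835831  0.4941116  -0.07038945]
```

```bash
python3 -m jog '[-0.01,0,0,0,0,0,1,-0.02,0,0,0,0,0,1,-0.03,0,0,0,0,0,1,-0.045,0,0,0,0,0,1,-0.06,0,0,0,0,0,1,-0.06,0,0,0,0,0,1]'
python3 - <<'E'
from h import *
p,r=tool();print((np.array(p)-casepts(C,YAW,[0,0,0])[0])@np.c_[u,yc,w], get_obs()["torque"])
E
```

```text
time_s: 5.2
eef_pos: [0.4634, -0.0011, 0.1168]
eef_rot: [0.195, 0.724, 0.639, 0.171]
wrist_force: [-11.1, -0.0, 11.9]
opening: 0.17
grasp_force: 60.6
[-0.00270225 -0.08355489  0.06941778] [-7.22663435e-02  8.92122348e-01  3.73848875e-04]
```

```bash
python3 -m jog '[-0.015,-0.001,-0.001,0,0,0,1,-0.03,-0.001,-0.001,0,0,0,1,-0.045,-0.001,-0.001,0,0,0,1,-0.06,-0.001,-0.001,0,0,0,1,-0.075,-0.001,-0.001,0,0,0,1,-0.09,-0.001,-0.001,0,0,0,1,-0.105,-0.001,-0.001,0,0,0,1,-0.115,-0.001,-0.001,0,0,0,1,-0.115,-0.001,-0.001,0,0,0,1]'
python3 - <<'E'
from h import *
p,r=tool();print((np.array(p)-casepts(C,YAW,[0,0,0])[0])@np.c_[u,yc,w], get_obs()["torque"])
f=camera("wrist")["frame"];cv2.imwrite("pics/w2.png",f[:,:,::-1])
# target: lid flat on mat, tcp above underside 35.4mm
Rm=R.from_euler('z',-.096).as_matrix()
RM=R.from_matrix(np.c_[Rm@[0,1,0],Rm@[1,0,0],[0,0,-1]])
print(rel([.5185,-.2495,.003+.0354+.06],RM))
E
```

```text
time_s: 6.32
eef_pos: [0.4478, -0.1153, 0.1166]
eef_rot: [0.195, 0.725, 0.639, 0.171]
wrist_force: [0.9, 0.9, -1.3]
opening: 0.175
grasp_force: 58.6
[-0.00391203 -0.19881818  0.0699722 ] [ 0.03078867  0.3829772  -0.01412806]
(array([-0.1248,  0.0664,  0.0593]), array([ 0.5238,  0.0082, -0.0288]))
```

View pics/w2.png

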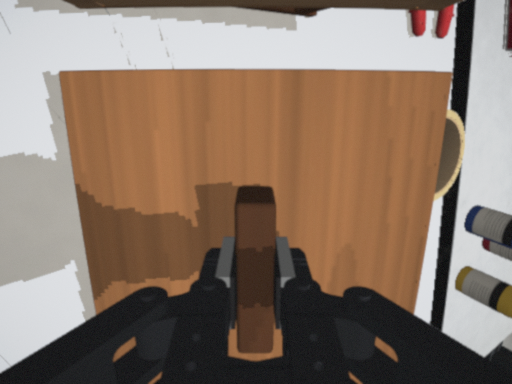

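```bash
python3 -m jog '[-0.03,0.006,-0.01,0,0,0,1,-0.06,0.02,0,0.12,0,0,1,-0.085,0.035,0.02,0.26,0,-0.01,1,-0.11,0.05,0.04,0.4,0.008,-0.02,1,-0.125,0.066,0.059,0.524,0.008,-0.029,1,-0.125,0.066,0.059,0.524,0.008,-0.029,1,-0.125,0.066,0.059,0.524,0.008,-0.029,1]'
python3 - <<'E'
from h import *
f=camera("wrist");cv2.imwrite("pics/w3.png",f["frame"][:,:,::-1])
Rm=R.from_euler('z',-.096).as_matrix()
RM=R.from_matrix(np.c_[Rm@[0,1,0],Rm@[1,0,0],[0,0,-1]])
print(rel([.5185,-.2495,.0384],RM))
E
```

```text
time_s: 7.25
eef_pos: [0.5176, -0.2482, 0.0974]
eef_rot: [-0.001, 0.74, 0.673, -0.0]
wrist_force: [0.1, 0.7, -1.4]
opening: 0.173
grasp_force: 59.1
(array([-0.0011,  0.0012,  0.0597]), array([-0.0006, -0.0005,  0.0013]))
```

View pics/w3.png

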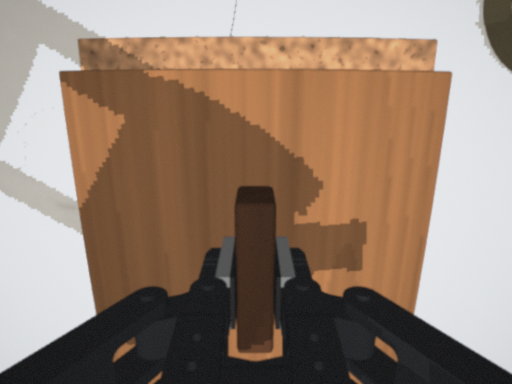

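```bash
python3 -m jog '[-0.001,0.001,0.025,0,0,0,1,-0.001,0.001,0.045,0,0,0,1,-0.001,0.001,0.053,0,0,0,1,-0.001,0.001,0.057,0,0,0,1,-0.001,0.001,0.057,0,0,0,1,-0.001,0.001,0.057,0,0,0,1]'
```

```text
time_s: 8.05
eef_pos: [0.5195, -0.2509, 0.0418]
eef_rot: [0.0, 0.74, 0.673, -0.0]
wrist_force: [0.1, -0.4, -1.9]
opening: 0.176
grasp_force: 59.1
```

```bash
python3 -m jog '[0,0,0.002,0,0,0,1,0,0,0.003,0,0,0,1,0,0,0.003,0,0,0,1]'
```

```text
time_s: 8.43
eef_pos: [0.519, -0.2506, 0.0381]
eef_rot: [-0.0, 0.74, 0.673, -0.0]
wrist_force: [0.2, -0.9, -1.5]
opening: 0.171
grasp_force: 59.1
```

```bash
python3 -m jog '[0,0,0.001,0,0,0,1,0,0,0.0015,0,0,0,1,0,0,0.0015,0,0,0,1]'; python3 -m jog '[0,0,0.001,0,0,0,1,0,0,0.0015,0,0,0,1,0,0,0.0015,0,0,0,1]'
```

```text
time_s: 8.8
eef_pos: [0.5191, -0.2507, 0.0377]
eef_rot: [-0.0, 0.74, 0.673, -0.0]
wrist_force: [-3.7, 2.2, 8.4]
opening: 0.166
grasp_force: 60.5
time_s: 9.18
eef_pos: [0.5192, -0.2507, 0.0377]
eef_rot: [-0.0, 0.74, 0.673, -0.0]
wrist_force: [-9.5, 4.7, 21.3]
opening: 0.175
grasp_force: 62.3
```

```bash
python3 -m jog '[0,0,-0.0015,0,0,0,1,0,0,-0.0015,0,0,0,0.4,0,0,-0.0015,0,0,0,0.4,0,0,-0.0015,0,0,0,0.4,0,0,-0.0015,0,0,0,0.4,0,0,-0.05,0,0,0,0.4,0,0,-0.1,0,0,0,0.4,0,0,-0.17,0,0,0,0.4]'
python3 - <<'E'
from h import *
print(rel(casepts(C,YAW,[0,0,200])[0],RP))
p=camera("top")
for t in ["red_pen","blue_pen","black_pen","lid_ridge","lid"]:
  for r in spot_in(p,t)[:2]:
    x=np.array(r["xyz"]);print(t,np.round(x,3),round(r["confidence"],2),np.round(1e3*(x-casepts(C,YAW,[0,0,0])[0])@np.c_[u,yc,w]))
im=np.vstack([cv2.resize(p["frame"][160:270,200:420],(660,330),interpolation=cv2.INTER_CUBIC)])
cv2.imwrite("pics/t2.png",im[:,:,::-1])
E
```

```text
time_s: 10.18
eef_pos: [0.5183, -0.2501, 0.1981]
eef_rot: [-0.001, 0.74, 0.673, -0.0]
wrist_force: [0.2, -1.7, 0.4]
opening: 0.597
grasp_force: 0.0
(array([ 0.328 , -0.1389, -0.0324]), array([-0.404 , -0.4178, -1.5028]))
red_pen [0.504 0.119 0.076] 0.45 [-1. 41. 21.]
blue_pen [0.499 0.076 0.072] 0.75 [-2. -2. 18.]
blue_pen [0.718 0.039 0.009] 0.49 [ 158.  -12. -148.]
black_pen [0.494 0.034 0.076] 0.54 [ -1. -45.  21.]
lid_ridge [ 0.549 -0.206  0.002] 0.93 [  36. -276.  -85.]
lid [ 0.543 -0.211  0.008] 0.72 [  34. -282.  -78.]
```

View pics/t2.png

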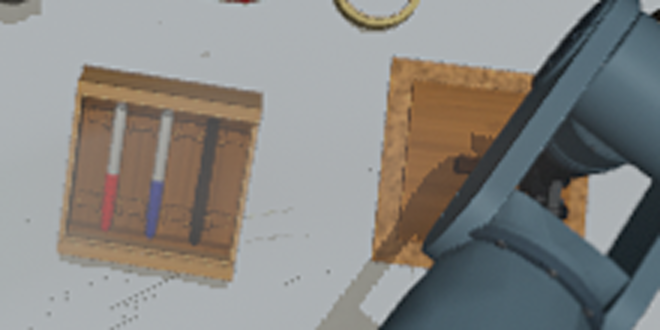

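```bash
python3 - <<'E'
from h import *
print(rel(casepts(C,YAW,[0,44,150])[0],RP),casepts(C,YAW,[0,44,150])[0])
E
```

```text
(array([ 0.3712, -0.1125,  0.009 ]), array([-0.4038, -0.4175, -1.5027])) [0.44166026 0.13019352 0.18790381]
```

```bash
python3 -m jog '[0.371,-0.112,0.009,-0.404,-0.418,-1.503,0.65,0.371,-0.112,0.009,-0.404,-0.418,-1.503,0.65,0.371,-0.112,0.009,-0.404,-0.418,-1.503,0.65,0.371,-0.112,0.009,-0.404,-0.418,-1.503,0.65,0.371,-0.112,0.009,-0.404,-0.418,-1.503,0.65,0.371,-0.112,0.009,-0.404,-0.418,-1.503,0.65,0.371,-0.112,0.009,-0.404,-0.418,-1.503,0.65,0.371,-0.112,0.009,-0.404,-0.418,-1.503,0.65,0.371,-0.112,0.009,-0.404,-0.418,-1.503,0.65,0.371,-0.112,0.009,-0.404,-0.418,-1.503,0.65,0.371,-0.112,0.009,-0.404,-0.418,-1.503,0.65,0.371,-0.112,0.009,-0.404,-0.418,-1.503,0.65]'
python3 - <<'E'
from h import *
print(rel(casepts(C,YAW,[0,44,150])[0],RP))
p=camera("wrist");f=p["frame"].copy()
for q in proj(p,casepts(C,YAW,[[0,44,24],[-60,44,24],[60,44,24],[0,0,24],[-60,0,24],[60,0,24],[76,80,45],[-76,80,45],[0,44,33]])):
    cv2.circle(f,tuple(int(v) for v in np.clip(q,-99,999)),3,(0,255,0),1)
cv2.imwrite("pics/w4.png",f[:,:,::-1])
E
```

```text
time_s: 11.98
eef_pos: [0.4431, 0.1293, 0.1885]
eef_rot: [0.259, 0.061, 0.964, -0.017]
wrist_force: [-0.3, -0.6, 0.8]
opening: 0.35
grasp_force: 0.0
(array([ 0.0016,  0.0007, -0.0003]), array([-0.0016,  0.0016, -0.0003]))
```

View pics/w4.png

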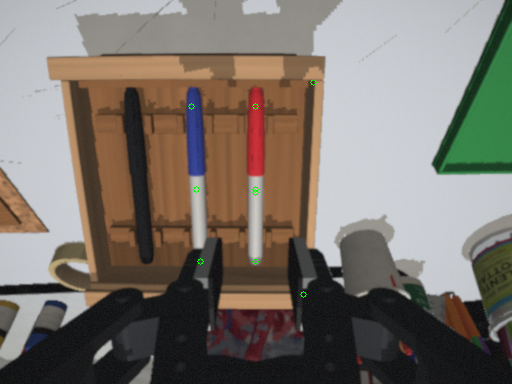

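```bash
python3 -m jog '[0.001,0,0.05,0,0,0,0.65,0.001,0,0.08,0,0,0,0.65,0.001,0,0.1,0,0,0,0.65,0.001,0,0.11,0,0,0,0.65,0.001,0,0.117,0,0,0,0.65,0.001,0,0.117,0,0,0,0.65,0.001,0,0.117,0,0,0,1,0.001,0,0.117,0,0,0,1,0.001,0,0.117,0,0,0,1,0.001,0,0.117,0,0,0,1,0.001,0,0.117,0,0,0,1]'
python3 - <<'E'
from h import *
p,r=tool();print((np.array(p)-casepts(C,YAW,[0,0,0])[0])@np.c_[u,yc,w])
E
```

```text
time_s: 13.4
eef_pos: [0.5006, 0.1221, 0.0876]
eef_rot: [0.26, 0.06, 0.964, -0.017]
wrist_force: [-4.0, 0.1, 6.4]
opening: 0.106
grasp_force: 61.2
[0.00132848 0.04334565 0.03337009]
```

```bash
python3 -m jog '[0,0,0,0,0,0,0.7,0,0,0,0,0,0,0.7,0,0,-0.0035,0,0,0,0.7,0,0,-0.0035,0,0,0,0.7,0,0,-0.0035,0,0,0,1,0,0,-0.0035,0,0,0,1,0,0,-0.0035,0,0,0,1,0,0,-0.0035,0,0,0,1,0,0,-0.0135,0,0,0,1,0,0,-0.035,0,0,0,1,0,0,-0.075,0,0,0,1,0,0,-0.115,0,0,0,1,0,0,-0.115,0,0,0,1]'
python3 - <<'E'
from h import *
Rm=R.from_euler('z',-.105).as_matrix()
RT=R.from_matrix(np.c_[Rm@[-1,0,0],Rm@[0,1,0],[0,0,-1]])
t=np.array([.487,.3765,0])
for dy in(.03,-.03):print(rel(t+Rm@[0,dy,.1],RT),t+Rm@[0,dy,.1])
cv2.imwrite("pics/w5.png",camera("wrist")["frame"][:,:,::-1])
E
```

```text
time_s: 15.02
eef_pos: [0.4438, 0.1299, 0.19]
eef_rot: [0.263, 0.06, 0.963, -0.016]
wrist_force: [0.6, -0.3, -0.6]
opening: 0.105
grasp_force: 58.5
(array([0.0355, 0.28  , 0.0836]), array([-0.0046,  0.5326, -0.0181])) [0.49014422 0.40633478 0.1       ]
(array([0.0345, 0.22  , 0.0842]), array([-0.0046,  0.5326, -0.0181])) [0.48385578 0.34666522 0.1       ]
```

View pics/w5.png

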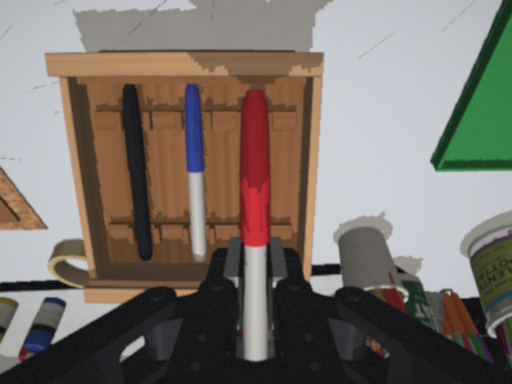

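```bash
python3 -m jog '[0,0.05,0,0,0,0,1,0,0.11,0,0,0,0,1,0.01,0.17,0.02,0,0.1,0,1,0.02,0.22,0.04,0,0.25,-0.01,1,0.03,0.26,0.06,0,0.4,-0.018,1,0.036,0.28,0.084,-0.005,0.533,-0.018,1,0.036,0.28,0.084,-0.005,0.533,-0.018,1,0.036,0.28,0.084,-0.005,0.533,-0.018,1]'
python3 - <<'E'
from h import *
Rm=R.from_euler('z',-.105).as_matrix()
RT=R.from_matrix(np.c_[Rm@[-1,0,0],Rm@[0,1,0],[0,0,-1]])
print(rel(np.array([.487,.3765,0])+Rm@[0,.03,.0300],RT))
p=camera("side");o,_=tool()
v=proj(p,o)[0].astype(int);print(v)
im=cv2.resize(p["frame"][v[1]-60:v[1]+80,v[0]-90:v[0]+90],None,fx=4,fy=4);cv2.imwrite("pics/s1.png",im[:,:,::-1])
E
```

```text
time_s: 16.08
eef_pos: [0.488, 0.4047, 0.0936]
eef_rot: [-0.004, 0.053, 0.999, -0.001]
wrist_force: [0.4, -0.2, 0.4]
opening: 0.107
grasp_force: 58.6
(array([-0.0025,  0.0021,  0.0636]), array([-0.0033, -0.0082, -0.0016]))
[240 270]
```

View pics/s1.png

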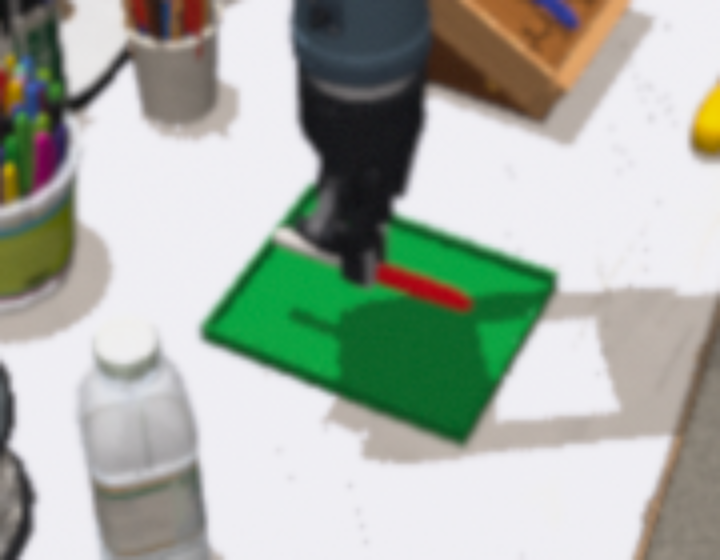

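```bash
python3 -m jog '[-0.003,0.002,0.03,0,-0.008,0,1,-0.003,0.002,0.05,0,-0.008,0,1,-0.003,0.002,0.057,0,-0.008,0,1,-0.003,0.002,0.06,0,-0.008,0,1,-0.003,0.002,0.06,0,-0.008,0,1,-0.003,0.002,0.06,0,-0.008,0,1]';python3 -m jog '[0,0,0.001,0,0,0,1,0,0,0.0015,0,0,0,1,0,0,0.0015,0,0,0,1]'
```

```text
time_s: 16.88
eef_pos: [0.4921, 0.4076, 0.0361]
eef_rot: [0.001, 0.053, 0.999, -0.0]
wrist_force: [0.1, -0.6, -0.1]
opening: 0.107
grasp_force: 58.6
time_s: 17.25
eef_pos: [0.4915, 0.4073, 0.0337]
eef_rot: [0.0, 0.053, 0.999, -0.001]
wrist_force: [-0.3, 0.1, -0.5]
opening: 0.107
grasp_force: 58.6
```

```bash
for i in 1 2; do python3 -m jog '[0,0,0.0012,0,0,0,1,0,0,0.0015,0,0,0,1,0,0,0.0015,0,0,0,1]'; done
```

```text
time_s: 17.62
eef_pos: [0.4915, 0.4072, 0.0322]
eef_rot: [0.0, 0.053, 0.999, -0.001]
wrist_force: [0.4, 0.1, -1.2]
opening: 0.112
grasp_force: 58.6
time_s: 18.0
eef_pos: [0.4915, 0.4073, 0.0307]
eef_rot: [0.0, 0.053, 0.999, -0.001]
wrist_force: [0.6, 0.8, 0.1]
opening: 0.107
grasp_force: 58.6
```

```bash
for i in 1 2; do python3 -m jog '[0,0,0.0008,0,0,0,1,0,0,0.001,0,0,0,1,0,0,0.001,0,0,0,1]'; done
```

```text
time_s: 18.38
eef_pos: [0.4915, 0.4073, 0.0298]
eef_rot: [0.0, 0.053, 0.999, -0.001]
wrist_force: [-0.1, -0.0, -0.3]
opening: 0.106
grasp_force: 58.6
time_s: 18.75
eef_pos: [0.4916, 0.4073, 0.0296]
eef_rot: [0.0, 0.053, 0.999, -0.001]
wrist_force: [-3.2, -1.7, 6.9]
opening: 0.108
grasp_force: 60.2
```

```bash
python3 -m jog '[0,0,-0.0005,0,0,0,0.8,0,0,-0.0005,0,0,0,0.65,0,0,-0.0005,0,0,0,0.65,0,0,-0.0005,0,0,0,0.65,0,0,-0.03,0,0,0,0.65,0,0,-0.08,0,0,0,0.65,0,0,-0.14,0,0,0,0.65,0,0,-0.17,0,0,0,0.65]'
python3 - <<'E'
from h import *
print(rel(casepts(C,YAW,[0,-0.5,100])[0],RP),rel(casepts(C,YAW,[0,-0.5,150])[0],RP))
E
```

```text
time_s: 19.75
eef_pos: [0.4928, 0.4083, 0.203]
eef_rot: [0.003, 0.053, 0.999, 0.001]
wrist_force: [-0.4, -0.1, 0.2]
opening: 0.355
grasp_force: 0.0
(array([-0.0025, -0.327 ,  0.0578]), array([ 0.0068, -0.5182,  0.0178])) (array([ 0.0223, -0.3265,  0.0144]), array([ 0.0068, -0.5182,  0.0178]))
```

```bash
python3 -m jog '[0,-0.06,0,0,0,0,0.65,0.005,-0.12,0,0,-0.1,0,0.65,0.012,-0.18,0,0,-0.25,0.01,0.65,0.018,-0.24,0,0.006,-0.4,0.018,0.65,0.022,-0.29,0.01,0.006,-0.518,0.018,0.65,0.022,-0.327,0.014,0.006,-0.518,0.018,0.65,0.022,-0.327,0.014,0.006,-0.518,0.018,0.65,0.022,-0.327,0.014,0.006,-0.518,0.018,0.65]'
python3 - <<'E'
from h import *
print(rel(casepts(C,YAW,[0,-0.5,36.5])[0],RP))
p=camera("wrist");print(proj(p,casepts(C,YAW,[[0,0,24],[-60,0,24],[60,0,24]])))
f=p["frame"].copy();cv2.imwrite("pics/w6.png",f[:,:,::-1])
E
```

```text
time_s: 20.75
eef_pos: [0.4355, 0.0846, 0.1859]
eef_rot: [0.257, 0.061, 0.964, -0.017]
wrist_force: [0.7, 0.3, -0.3]
opening: 0.356
grasp_force: 0.0
(array([-0.0018,  0.0018,  0.112 ]), array([-0.0023, -0.0034,  0.0001]))
[[257.15358678 194.51328198]
 [257.27956575 111.67952702]
 [257.0325287  266.76054371]]
```

View pics/w6.png

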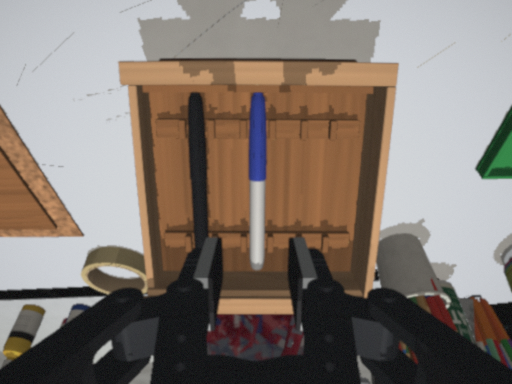

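```bash
python3 -m jog '[-0.001,0.001,0.05,0,0,0,0.65,-0.001,0.001,0.08,0,0,0,0.65,-0.001,0.001,0.1,0,0,0,0.65,-0.001,0.001,0.112,0,0,0,0.65,-0.001,0.001,0.112,0,0,0,0.65,-0.001,0.001,0.112,0,0,0,1,-0.001,0.001,0.112,0,0,0,1,-0.001,0.001,0.112,0,0,0,1,-0.001,0.001,0.112,0,0,0,1,-0.001,0.001,0.112,0,0,0,1]'
python3 - <<'E'
from h import *
p,r=tool();print((np.array(p)-casepts(C,YAW,[0,0,0])[0])@np.c_[u,yc,w])
E
```

```text
time_s: 22.05
eef_pos: [0.4913, 0.0784, 0.0888]
eef_rot: [0.256, 0.06, 0.965, -0.017]
wrist_force: [-2.0, 1.4, 3.3]
opening: 0.112
grasp_force: 59.0
[-0.00133139 -0.0011976   0.03637796]
```

```bash
python3 -m jog '[0,0,-0.01,0,0,0,1,0,0,-0.035,0,0,0,1,0,0,-0.075,0,0,0,1,0,0,-0.115,0,0,0,1,0,0,-0.115,0,0,0,1]'
python3 - <<'E'
from h import *
Rm=R.from_euler('z',-.105).as_matrix()
RT=R.from_matrix(np.c_[Rm@[-1,0,0],Rm@[0,1,0],[0,0,-1]])
print(rel(np.array([.487,.3765,0])+Rm@[0,-.03,.09],RT))
E
```

```text
time_s: 22.68
eef_pos: [0.4353, 0.086, 0.192]
eef_rot: [0.26, 0.06, 0.964, -0.017]
wrist_force: [1.0, 1.2, -0.1]
opening: 0.109
grasp_force: 58.7
(array([0.0373, 0.2649, 0.0958]), array([-0.0068,  0.5266, -0.0183]))
```

```bash
python3 -m jog '[0,0.05,0,0,0,0,1,0,0.11,0,0,0,0,1,0.005,0.16,0.01,0,0.1,0,1,0.02,0.21,0.03,0,0.25,-0.01,1,0.03,0.25,0.06,-0.006,0.4,-0.018,1,0.037,0.265,0.09,-0.007,0.526,-0.018,1,0.037,0.265,0.096,-0.007,0.526,-0.018,1,0.037,0.265,0.096,-0.007,0.526,-0.018,1,0.037,0.265,0.096,-0.007,0.526,-0.018,1]'
python3 - <<'E'
from h import *
Rm=R.from_euler('z',-.105).as_matrix()
RT=R.from_matrix(np.c_[Rm@[-1,0,0],Rm@[0,1,0],[0,0,-1]])
print(rel(np.array([.487,.3765,0])+Rm@[0,-.03,.0296],RT))
p=camera("wrist");cv2.imwrite("pics/w7.png",p["frame"][:,:,::-1])
E
```

```text
time_s: 23.8
eef_pos: [0.4825, 0.3463, 0.0873]
eef_rot: [-0.002, 0.053, 0.999, 0.0]
wrist_force: [-0.4, 0.5, 1.1]
opening: 0.111
grasp_force: 58.8
(array([-0.0016,  0.0004,  0.0577]), array([ 0.0005, -0.0046, -0.0008]))
```

View pics/w7.png

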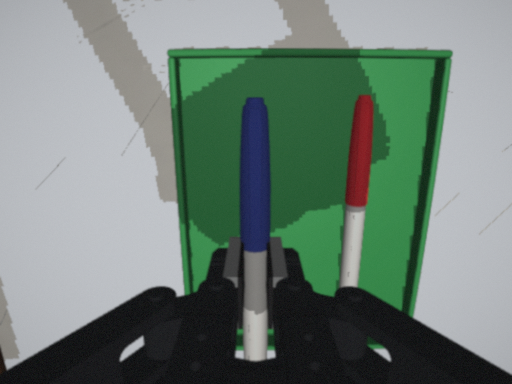

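Red lies flat in the tray, and blue is aligned beside it (cols 255 and 355). Now lowering blue.

```bash
python3 -m jog '[-0.001,0,0.03,0,-0.005,0,1,-0.001,0,0.045,0,-0.005,0,1,-0.001,0,0.052,0,-0.005,0,1,-0.001,0,0.055,0,-0.005,0,1,-0.001,0,0.055,0,-0.005,0,1,-0.001,0,0.055,0,-0.005,0,1]';for i in 1 2 ; do python3 -m jog '[0,0,0.0008,0,0,0,1,0,0,0.001,0,0,0,1,0,0,0.001,0,0,0,1]'; done
```

```text
time_s: 24.6
eef_pos: [0.4838, 0.3466, 0.0315]
eef_rot: [-0.001, 0.053, 0.999, 0.0]
wrist_force: [-0.1, -0.3, -0.2]
opening: 0.11
grasp_force: 58.8
time_s: 24.98
eef_pos: [0.4834, 0.3464, 0.0299]
eef_rot: [-0.001, 0.053, 0.999, -0.0]
wrist_force: [0.8, 0.0, -0.1]
opening: 0.114
grasp_force: 58.8
time_s: 25.35
eef_pos: [0.4835, 0.3465, 0.0296]
eef_rot: [-0.001, 0.053, 0.999, -0.0]
wrist_force: [-2.6, -1.7, 6.2]
opening: 0.106
grasp_force: 60.9
```

```bash
python3 -m jog '[0,0,-0.0005,0,0,0,0.8,0,0,-0.0005,0,0,0,0.65,0,0,-0.0005,0,0,0,0.65,0,0,-0.0005,0,0,0,0.65,0,0,-0.03,0,0,0,0.65,0,0,-0.08,0,0,0,0.65,0,0,-0.14,0,0,0,0.65,-0.0,0,-0.2,0,0,0,0.65,0.06,0.06,-0.2,0,0,0,0.65,0.12,0.12,-0.2,0,0,0,0.65,0.12,0.17,-0.2,0,0,0,0.65,0.12,0.17,-0.2,0,0,0,0.65]'
python3 - <<'E'
from h import *
p=camera("top");im=cv2.resize(p["frame"][130:290,110:420],(775,400),interpolation=cv2.INTER_CUBIC)
cv2.imwrite("pics/t3.png",im[:,:,::-1])
E
```

```text
time_s: 26.85
eef_pos: [0.3804, 0.531, 0.2292]
eef_rot: [-0.001, 0.051, 0.999, 0.0]
wrist_force: [0.5, -0.1, -0.4]
opening: 0.351
grasp_force: 0.0
```

View pics/t3.png

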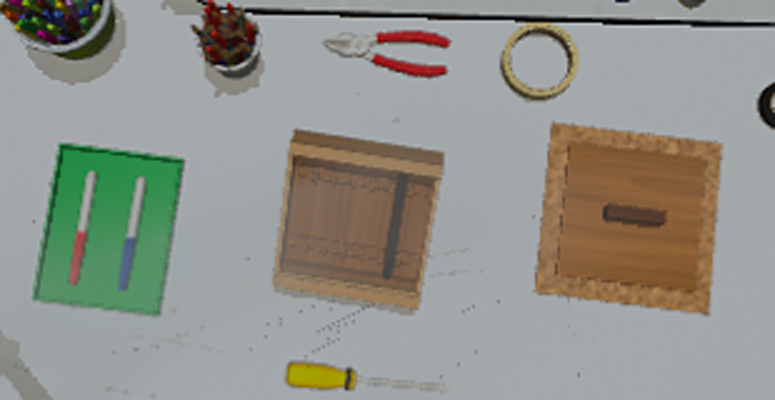

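The picture shows the lid centred on the mat at about (634,215). Both pens are flat in the tray, at about (80,230) and (130,235). The black pen is in its cradle near (395,225), and the bystanders have not moved.

```bash
python3 -c "
from bench import *
print(hand_in())"
```

```text
the job is handed in; nothing more can be done
None
```

The job is done and handed in at about 27 s: the lid lies flat, handle up, in the middle of the mat, the red and blue pens lie flat in the tray, the black pen is still in its cradle, and nothing nearby moved.

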